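Restock the dispenser lane first-in-first-out

TASK

Restock the narrow supply lane of the rack first-in-first-out: first throw the used cartridge (plunger pushed in) into the small open yellow waste bin on the bench beside the rack and pull the old, still full one (plunger out) forward up to the blue front stop. Only then stand the two new full cartridges from the grey tray behind it, upright in a close row with almost no gaps. Keep the full cartridges upright with their plungers out, and leave the flask, the tip boxes and the wash bottle where they stand.

Things in the scene. Friction and masses are not known exactly. Their poses are not given: they have to be found in the camera images.
- rack: fixed low rack; its supply lane runs along its x axis through the origin (on the bench under the lane): y -29 to +29 mm between walls, floor 6 mm above the bench, wall tops 51 mm above the bench, walls 4 mm thick. Blue front stop, as tall as the walls: inner face at x = -120 mm; far end x = +140 mm open. A second lane, y +33 to +105 mm, holds tip boxes.
- lane_front (a point): point on the lane floor, mid-width, at the inner face of the blue front stop; axes as the rack's: x runs along the lane away from the robot
- bin: fixed open yellow waste bin 150 x 150 mm outside, 90 mm tall, walls and floor 5 mm; origin under its centre on the bench. It stands to the robot's left or right of the rack.
- tray: fixed grey delivery tray 230 (x) x 160 (y) mm, walls 25 mm tall and 5 mm thick, floor 5 mm above the bench; origin under its centre. It stands on the other side of the rack from the bin and holds the two new cartridges and the flask, in any order.
- used_mid (a point): the used cartridge, standing in the supply lane before or behind the old one: white upright cylinder 46 mm in diameter, 95 mm tall, blue band low down, black collar, about 0.16 kg, orange plunger on top. The point is on its axis, half-way up the barrel (47.5 mm above its flat base); z is its axis. Its plunger is pushed in.
- old_mid (a point): the old, still full cartridge, standing in the supply lane: white upright cylinder 46 mm in diameter, 95 mm tall, blue band low down, black collar, about 0.16 kg, orange plunger on top. The point is on its axis, half-way up the barrel (47.5 mm above its flat base); z is its axis. Its plunger is out. Dragged hard on the lane floor it lags; held a few mm off the floor it follows.
- new_a_mid (a point): one of two new full cartridges, standing in the tray: white upright cylinder 46 mm in diameter, 95 mm tall, blue band low down, black collar, about 0.16 kg, orange plunger on top. The point is on its axis, half-way up the barrel (47.5 mm above its flat base); z is its axis. Its plunger is out.
- new_b_mid (a point): the other new full cartridge, standing in the tray: white upright cylinder 46 mm in diameter, 95 mm tall, blue band low down, black collar, about 0.16 kg, orange plunger on top. The point is on its axis, half-way up the barrel (47.5 mm above its flat base); z is its axis. Its plunger is out.
- used_plunger (a joint): orange plunger in the top of the used cartridge: 0 = pushed in (its top 5.5 mm above the barrel), 0.025 m = pulled out (30 mm above). About 5 N moves it; it stays where it is left. Here it starts in.
- old_plunger (a joint): orange plunger in the top of the old cartridge: 0 = pushed in (its top 5.5 mm above the barrel), 0.025 m = pulled out (30 mm above). About 5 N moves it; it stays where it is left. Here it starts out.
- new_a_plunger (a joint): orange plunger in the top of the first new cartridge: 0 = pushed in (its top 5.5 mm above the barrel), 0.025 m = pulled out (30 mm above). About 5 N moves it; it stays where it is left. Here it starts out.
- new_b_plunger (a joint): orange plunger in the top of the second new cartridge: 0 = pushed in (its top 5.5 mm above the barrel), 0.025 m = pulled out (30 mm above). About 5 N moves it; it stays where it is left. Here it starts out.
- flask: bystander: round amber bottle with green cap, 44 mm in diameter, 115 mm tall, standing in the tray between or beside the new cartridges; origin at the centre of its base
- tips_a: bystander: blue pipette-tip box 100 x 62 x 48 mm (x, y, z) in the rack's second lane; origin at the centre of its base
- tips_b: bystander: green pipette-tip box 100 x 62 x 48 mm (x, y, z) in the rack's second lane; origin at the centre of its base
- wash: bystander: white wash bottle with red cap, 76 mm in diameter, 190 mm tall, on the bench just beyond the bin; origin at the centre of its base
There are look-alikes about, which are no part of the job. Leave any purple look-alike of the part that bears new_b_mid alone.

How it is judged (in metres and radians):
On the way:
1. the used cartridge is in the yellow bin and the old one stands at the front stop, before any new one is loaded (x of used_mid in the frame of bin between -0.075 and 0.075 m and y of used_mid in the frame of bin between -0.075 and 0.075 m and z of used_mid in the frame of bin between 0 and 0.085 m and x of old_mid in the frame of rack between -0.125 and 0.14 m and y of old_mid in the frame of rack between -0.02 and 0.02 m and z of old_mid in the frame of rack between 0.045 and 0.062 m and angle between old_mid's own z axis and vertical below 0.12 rad and x of old_mid in the frame of rack below -0.083 m), for 0.2 s.
At the end, for the whole second after the job is handed in: Used cartridge in the bin; old one upright in the lane within 14 mm of the front stop; both new ones upright (7 degrees) on the lane floor behind it, gaps under 14 mm; the three full ones' plungers still out by at least 17 mm (all of step 1 and x of new_a_mid in the frame of rack between -0.125 and 0.14 m and y of new_a_mid in the frame of rack between -0.02 and 0.02 m and z of new_a_mid in the frame of rack between 0.045 and 0.062 m and angle between each of new_a_mid, new_b_mid's own z axis and vertical below 0.12 rad and x of new_b_mid in the frame of rack between -0.125 and 0.14 m and y of new_b_mid in the frame of rack between -0.02 and 0.02 m and z of new_b_mid in the frame of rack between 0.045 and 0.062 m and value of joint each of old_plunger, new_a_plunger, new_b_plunger above 0.017 m and ((horizontal distance between old_mid and new_a_mid below 0.06 m and horizontal distance between new_a_mid and new_b_mid below 0.06 m and horizontal distance between old_mid and new_b_mid above 0.075 m) or (horizontal distance between old_mid and new_b_mid below 0.06 m and horizontal distance between new_b_mid and new_a_mid below 0.06 m and horizontal distance between old_mid and new_a_mid above 0.075 m))); the robot touches nothing.
It fails at once if a new cartridge is put into the lane while the old one is not yet forward (within 25 mm of the front stop) or the used one is still in the lane (((x of new_a_mid in the frame of rack between -0.125 and 0.14 m and y of new_a_mid in the frame of rack between -0.03 and 0.03 m and z of new_a_mid in the frame of rack between 0.03 and 0.075 m) or (x of new_b_mid in the frame of rack between -0.125 and 0.14 m and y of new_b_mid in the frame of rack between -0.03 and 0.03 m and z of new_b_mid in the frame of rack between 0.03 and 0.075 m)) and (x of old_mid in the frame of rack above -0.072 m or (x of used_mid in the frame of rack between -0.125 and 0.14 m and y of used_mid in the frame of rack between -0.03 and 0.03 m and z of used_mid in the frame of rack between 0.03 and 0.075 m))).
It fails at once if a full cartridge is tipped by more than 35 degrees (angle between any of old_mid, new_a_mid, new_b_mid's own z axis and vertical above 0.61 rad).
It fails at once if the flask, a tip box or the wash bottle is moved more than 25 mm or tipped (distance of any of flask, wash, tips_a, tips_b from where it was at the start of the episode above 0.025 m or angle between any of flask, wash, tips_a, tips_b's own z axis and vertical above 0.3 rad).
It also fails if it takes over 72 s, if anything falls off the work surface, if the arm or the gripper's body presses on something with over 40 N, if the wrist force passes 120 N, or if a joint passes its speed limit or range.

ROBOT

A 6-joint arm with a two-finger parallel gripper is mounted at the origin on the work surface. World frame = base frame: x ahead of the robot, y to its left, z up, the work surface at z = 0. Lengths are in mm, angles in rad, forces in N, time in s.
With the tool pointing down it reaches from about 375 to 925 mm from the base axis. Payload 5.7 kg.
Tool frame: the origin (TCP) lies at the centre of the arm's flange, where the gripper is bolted on; the fingertips stand 173 mm ahead of it and the grasp point (between the pads) lies 155 mm ahead of it; z points along the fingers, y is the line along which they close (so a half turn about z gives the same grasp; the last joint's range is limited). The gripper opens to 85 mm and grips with 20 to 120 N. Pads are 22 mm wide; open, the fingers measure 114 mm over their backs; the gripper's body (76 mm by 85 mm) begins 54 mm behind the grasp point. The pads swing forward as they close: fully open they stand 13 mm farther back than shut.
Start: joints at [1.018, 0.359, 1.51, -0, 1.272, -0.115], TCP at [254.367, 543.399, 404.667] pointing down, gripper open.
Joint ranges: [-2.97, 2.97], [-1.01, 2.36], [0.21, 2.38], [-0.96, 4.11], [0.2, 2.71], [-2.98, 2.98]. Speed limits (rad/s): [2.39, 2.39, 3.14, 3.14, 3.14, 3.14].

INTERFACE

Orientations are given as a unit quaternion [w, x, y, z].
In Python, from rig import * gives the robot as it stands.
- The arm moves only by the shell command python3 -m jog 'ROWS' [OPENING] [FORCE]. ROWS is JSON, a list of rows, each an object of numbers: "tx", "ty", "tz": the shift along the tool's x, y, z in mm; "wx", "wy", "wz": the turn, a rotation vector about the tool's x, y, z in degrees. A call has 1 to 10 rows; each row is the pose to reach, as a shift and turn from the pose commanded when the call began, along the tool's axes at that moment; what a row does not reach only later rows make up. A row lasts 1/12 s, in which the tool goes at most 41.7 mm and 7.16 degrees, less where a joint would pass 70% of its speed; a pose out of reach is approached as far as the arm can. A call with a gripper value outside its range is refused whole. OPENING is the opening, from 0 (shut) to 1 (fully open), set as the call begins (- or left out, the last holds). The fingers move at their own pace and stop on an object; FORCE is the grip in N (left out, the last holds). Time passes only in rows, so rows that repeat a pose let the fingers close. It gives the time, the measured TCP pose, the force, the opening and the grip force at its end, in the units of the state.
- get_obs(): the state, without advancing time (a new reading comes with each control period).
- snapshot(name): name is "side" or "top" or "wrist"; returns a dict with "pixels" (480x640x3 uint8, blue, green, red), "intrinsics" (3x3 intrinsics, pixels), "xyz" and "orientation" of the camera in the world. Camera axes: x right, y down, z forward; pixel columns grow to the right and rows downward; lengths in mm; the calibration is good to about 2 mm. A picture is of the moment at which its call begins. There is no depth.
- hand_in(): hands the job in; it is judged then, once.
The state is a dict: "time_s": time; "joint_pos": joint angles; "qd": joint speeds; "effort": joint torques, N m; "position": TCP position; "tcp_rot": TCP orientation; "ft_force": force on the tool from outside, world axes, zero at the start; "wrist_torque": the same for the moment, N m; "opening": opening from 0.0 (shut) to 1.0 (fully open); "gripper_force": force on a finger pad.
Only numpy, scipy, OpenCV 4.12 (cv2) and the standard library are available. Lean on these libraries where they do the work, as an engineer would, in place of code of your own. Each camera call takes 0.05 s, during which the arm holds its last target. There are 200 camera calls.

## Working session

There is one attempt and no reset: what is moved stays moved. The work goes in short steps, Python scripts to look and compute and a shell command to move; the robot and the scene stay as the last step left them, time stands still between calls to the robot, and variables do not carry over. Pictures are saved under pics/ and viewed, at most 10 in all, crops included, and the job is handed in when it is done.

```bash
mkdir -p pics; ls
python3 - <<'E'
from rig import *
import cv2
o=get_obs(); print(o)
for n in ("top","side","wrist"):
    s=snapshot(n); cv2.imwrite(f"pics/{n}0.png",s["pixels"]); print(n,s["intrinsics"],s["xyz"],s["orientation"])
E
```

```text
pics
{'time_s': 0.0, 'joint_pos': array([ 1.01790213e+00,  3.59529200e-01,  1.51145421e+00,  2.00385171e-05,
        1.27247671e+00, -1.15097638e-01]), 'qd': array([ 5.93580577e-04, -6.36322959e-04,  1.80170839e-03, -3.69073997e-04,
       -6.02071051e-05,  6.95861067e-04]), 'effort': array([ 1.61321394e-03, -5.27636039e+01, -2.78620684e+01, -1.58367220e-05,
        1.31630071e-02, -2.17718417e-05]), 'position': array([254.17762561, 543.10149345, 403.83057986]), 'tcp_rot': array([-3.15141747e-04,  2.17157114e-01,  9.76136218e-01, -8.78995715e-04]), 'ft_force': array([-0.03468919,  0.45456958,  0.05270417]), 'wrist_torque': array([0.0134486 , 0.04115809, 0.00398338]), 'gripper_force': 0.0, 'opening': 0.9967975290029789}
top [[460.15732015   0.         308.69126329]
 [  0.         460.15732015 240.96957293]
 [  0.           0.           1.        ]] [397.69562339  55.79600926 917.63508825] [ 0.06946032 -0.69964396  0.70729292 -0.07355485]
side [[477.15995829   0.         326.36607458]
 [  0.         477.15995829 236.87825002]
 [  0.           0.           1.        ]] [-139.51144518 -591.83931088  733.6521463 ] [-0.42261086  0.81460224 -0.3466709   0.19401686]
wrist [[356.64368819   0.         326.27822998]
 [  0.         356.64368819 237.736601  ]
 [  0.           0.           1.        ]] [191.24622705 573.503844   373.87255515] [0.11735756 0.83540393 0.531861   0.07383331]
```

View pics/top0.png

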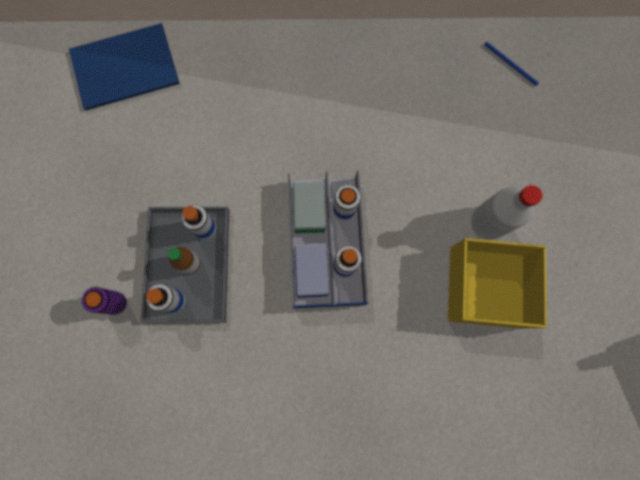

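View pics/side0.png

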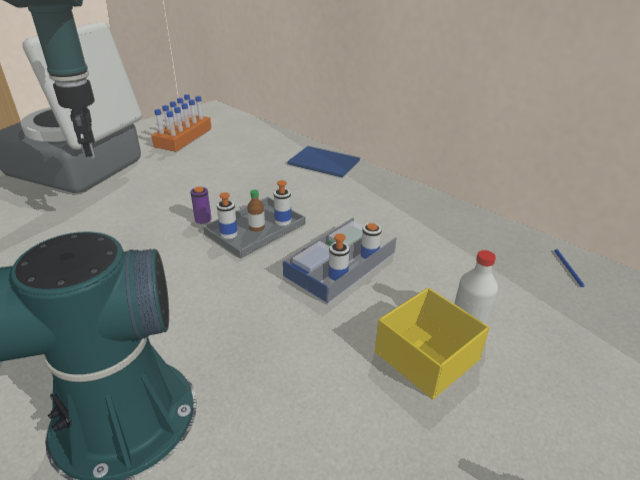

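The top view shows the tray on the left (new cartridges near (190,215) and (157,297), flask at (177,255) between them, purple decoy at (95,300)). The rack is in the middle and the bin on the right, around (500,283). The side view shows the front cartridge (340,240) with its plunger out, so it is the old one, and the rear one (371,227) pushed in, so it is the used one.

```bash
cat > h.py <<'E'
import numpy as np, cv2
from scipy.spatial.transform import Rotation as R
from rig import *
def rot(q): return R.from_quat([q[1],q[2],q[3],q[0]]).as_matrix()
def ray(s,uv):
    K=np.array(s["intrinsics"]); d=rot(s["orientation"])@np.linalg.solve(K,[uv[0],uv[1],1.]); return np.array(s["xyz"]),d/np.linalg.norm(d)
def tri(*obs):
    A=np.zeros((3,3));b=np.zeros(3);L=[]
    for s,uv in obs:
        c,d=ray(s,uv);P=np.eye(3)-np.outer(d,d);A+=P;b+=P@c;L.append((c,P))
    p=np.linalg.solve(A,b); return p,max(np.linalg.norm(P@(p-c)) for c,P in L)
def atz(s,uv,z):
    c,d=ray(s,uv); return c+d*(z-c[2])/d[2]
def proj(s,p):
    q=np.array(s["intrinsics"])@(rot(s["orientation"]).T@(np.array(p)-s["xyz"])); return q[:2]/q[2]
def orange(img,amin=15):
    h=cv2.cvtColor(img,cv2.COLOR_BGR2HSV); m=cv2.inRange(h,(4,150,90),(15,255,255))
    n,l,st,c=cv2.connectedComponentsWithStats(m); return [(np.round(c[i],1),st[i]) for i in range(1,n) if st[i][4]>=amin]
E
python3 - <<'E'
from h import *
import pickle
T=snapshot("top");S=snapshot("side");pickle.dump((T,S),open("cam0.pkl","wb"))
for s in (T,S):
    print([ (c.tolist(),st.tolist()) for c,st in orange(s["pixels"])])
def crop(s,x0,x1,y0,y1,f): return cv2.resize(s["pixels"][y0:y1,x0:x1],None,fx=f,fy=f,interpolation=cv2.INTER_CUBIC)
a=crop(T,280,380,160,320,3.5);b=crop(S,275,405,210,305,3.4);c=crop(S,185,315,175,255,3.4)
o=np.zeros((595,792,3),np.uint8);o[:a.shape[0],:350]=a;o[:b.shape[0],350:350+b.shape[1]]=b;o[323:323+c.shape[0],350:350+c.shape[1]]=c
cv2.imwrite("pics/c1.png",o)
E
```

```text
[([347.8, 195.3], [341, 189, 14, 13, 142]), ([189.8, 212.9], [183, 207, 14, 13, 147]), ([349.4, 256.0], [343, 250, 14, 13, 146]), ([154.1, 295.5], [146, 289, 17, 14, 173]), ([92.8, 298.9], [86, 292, 15, 15, 177])]
[([181.1, 135.2], [152, 117, 58, 34, 911]), ([281.3, 182.9], [278, 181, 8, 5, 32]), ([198.4, 189.1], [194, 187, 9, 5, 32]), ([282.2, 189.6], [281, 187, 4, 6, 20]), ([224.6, 197.6], [220, 193, 9, 12, 63]), ([372.0, 226.4], [368, 224, 9, 6, 44]), ([339.8, 239.6], [335, 234, 10, 15, 83])]
```

View pics/c1.png

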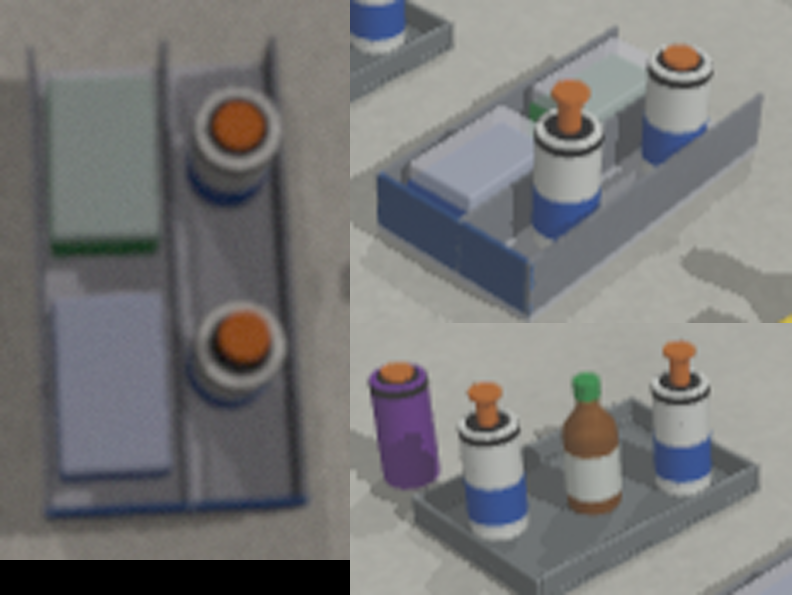

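The crop shows the plunger discs: old at (244,335) top and (570,90) side, used at (238,126) and (681,57). The rack's front-right corner is at (306,502) and (530,262). I'll triangulate these next.

Run:
```python
from h import *
import pickle
T,S=pickle.load(open("cam0.pkl","rb"))
np.set_printoptions(precision=1,suppress=True)
t=lambda x,y:(280+x/3.5,160+y/3.5)
s1=lambda x,y:(275+(x-350)/3.4,210+y/3.4)
s2=lambda x,y:(185+(x-350)/3.4,175+(y-323)/3.4)
D={"old":(t(244,335),s1(570,90)),"used":(t(238,126),s1(681,57)),"newfar":((190,213),s2(680,350)),"newnear":((154.5,295.7),s2(486,392)),
"flask":((174.5,254),s2(586,380)),"FR":(t(306,502),s1(530,262)),"FL":(t(47,515),s1(380,177)),"BR":(t(272,40),s1(762,95))}
P={}
for k,(a,b) in D.items():
    p,e=tri((T,a),(S,b)); P[k]=p; print(k,p,"res %.1f"%e)
for k,z in (("old",131),("used",106.5),("newfar",130),("newnear",130)): print(k,"at z",z,atz(T,D[k][0],z)[:2],atz(S,D[k][1],z)[:2])
FL,FR,BR,BL,BM=[atz(T,u,51) for u in (t(47,515),t(306,502),t(272,40),t(32,48),t(163,42))]
print("corners top z=51",FL,FR,BR,BL,BM)
print("yaw",np.degrees(np.arctan2(*(BR-FR)[1::-1])),np.degrees(np.arctan2(*(BL-FL)[1::-1])), np.degrees(np.arctan2(*(FL-FR)[1::-1]))-90, [np.linalg.norm(a-b) for a,b in((BR,FR),(BL,FL),(FL,FR),(BL,BR))])
# bin top corners
B=[atz(T,u,90) for u in ((465,241),(545,244),(544,327),(463,321))];print("bin",B,np.mean(B,0))
```

```text
old [532.8 -20.8 128.1] res 0.1
used [649.5 -23.6 101.3] res 0.0
newfar [614.  260.2 125.3] res 0.8
newnear [468.1 315.8 123.1] res 0.6
flask [541.4 287.3 116. ] res 0.1
FR [455.5 -59.2  49.8] res 0.3
FL [450.8  79.2  46. ] res 0.9
BR [717.7 -50.3  47.8] res 1.1
old at z 131 [532.4 -20.6] [529.6 -23.5]
used at z 106.5 [647.9 -23.1] [643.  -28.3]
newfar at z 130 [612.1 259.5] [608.8 253.1]
newnear at z 130 [467. 314.] [461.7 305. ]
corners top z=51 [449.9  79.7  51. ] [455.2 -58.8  51. ] [715.6 -49.2  51. ] [712.2  86.9  51. ] [715.   12.7  51. ]
yaw 2.1230281679308356 1.5867960865176178 2.2164681405943014 [np.float64(260.5831543025032), np.float64(262.40366004093397), np.float64(138.60961281355597), np.float64(136.16282615850736)]
bin [array([ 564.6, -237.5,   90. ]), array([ 557.5, -384.3,   90. ]), array([ 407.7, -365.3,   90. ]), array([ 419.8, -222.3,   90. ])] [ 487.4 -302.3   90. ]
```

```bash
cat >> h.py <<'E'
np.set_printoptions(precision=1,suppress=True)
def yawvec(deg): # tool pointing down, tool y at deg in world
    a=np.radians(deg); y=np.array([np.cos(a),np.sin(a),0]); z=np.array([0,0,-1.]); return np.stack([np.cross(y,z),y,z],1)
def goto(p,yaw=92.):
    o=get_obs(); Rt=rot(o["tcp_rot"]); d=Rt.T@(np.array(p)-o["position"]); w=R.from_matrix(Rt.T@yawvec(yaw)).as_rotvec(degrees=True)
    print("now",o["position"],"shift",d,"turn",w)
E
python3 -c "
from h import *
goto([640,-23,420]); import pickle
T,S=pickle.load(open('cam0.pkl','rb')); print(atz(T,(530,195),190), atz(T,(92.8,298.9),100))"
```

```text
now [254.3 543.3 404.3] shift [-589.4 -349.4  -15.5] turn [ -0.   -0.  -27.1]
[ 620.9 -315.8  190. ] [465.2 432.2 100. ]
```

```bash
r='{"tx":-295,"ty":-175,"tz":-8,"wz":-27.1}'; python3 -m jog '[{"tx":-295,"ty":-175,"tz":-8,"wz":-27.1},{"tx":-295,"ty":-175,"tz":-8,"wz":-27.1},{"tx":-295,"ty":-175,"tz":-8,"wz":-27.1},{"tx":-295,"ty":-175,"tz":-8,"wz":-27.1},{"tx":-295,"ty":-175,"tz":-8,"wz":-27.1},{"tx":-295,"ty":-175,"tz":-8,"wz":-27.1},{"tx":-295,"ty":-175,"tz":-8,"wz":-27.1},{"tx":-295,"ty":-175,"tz":-8,"wz":-27.1},{"tx":-295,"ty":-175,"tz":-8,"wz":-27.1},{"tx":-295,"ty":-175,"tz":-8,"wz":-27.1}]' 1 60; python3 -c "
from h import *
goto([640,-23,420])"
```

```text
now [254.3 543.3 404.3] shift [-589.4 -349.4  -15.5] turn [ -0.   -0.  -27.1]$[0]: bad value
```

```bash
python3 -m jog '[{"tx":-30,"ty":-18,"tz":-1,"wx":0,"wy":0,"wz":-2.7}]' 1 60; python3 -m jog --help | head; python3 -c "
from h import *
goto([640,-23,420])"
```

```text
time_s: 0.33
position: [272.1, 517.4, 405.4]
tcp_rot: [-0.001, 0.193, 0.981, 0.001]
ft_force: [1.1, -0.2, 0.1]
opening: 0.996
gripper_force: 0.0
now [272.1 517.4 405.4] shift [-544.7 -361.3  -16.8] turn [  0.2  -0.1 -24.2]invalid input: not JSON, or not a number
```

```bash
python3 -m jog '[{"tx":-35,"ty":-22,"tz":-2,"wx":0,"wy":0,"wz":-6},{"tx":-70,"ty":-44,"tz":-4,"wx":0,"wy":0,"wz":-12},{"tx":-105,"ty":-66,"tz":-6,"wx":0,"wy":0,"wz":-18},{"tx":-140,"ty":-88,"tz":-8,"wx":0,"wy":0,"wz":-24.3},{"tx":-175,"ty":-110,"tz":-10,"wx":0,"wy":0,"wz":-24.3},{"tx":-210,"ty":-132,"tz":-12,"wx":0,"wy":0,"wz":-24.3},{"tx":-245,"ty":-154,"tz":-14,"wx":0,"wy":0,"wz":-24.3},{"tx":-280,"ty":-176,"tz":-16,"wx":0,"wy":0,"wz":-24.3},{"tx":-315,"ty":-198,"tz":-16,"wx":0,"wy":0,"wz":-24.3},{"tx":-345,"ty":-220,"tz":-16,"wx":0,"wy":0,"wz":-24.3}]' 1 60; python3 -c "
from h import *
goto([640,-23,420])"
```

```text
time_s: 1.17
position: [510.5, 177.5, 422.0]
tcp_rot: [0.001, -0.016, 1.0, -0.0]
ft_force: [0.5, 0.3, -0.9]
opening: 0.997
gripper_force: 0.0
now [510.5 177.5 422. ] shift [-122.8 -204.6    2.2] turn [-0.   0.1 -0.1]
```

```bash
python3 -m jog '[{"tx":-20,"ty":-34,"tz":0,"wx":0,"wy":0,"wz":0},{"tx":-40,"ty":-68,"tz":0,"wx":0,"wy":0,"wz":0},{"tx":-60,"ty":-102,"tz":0,"wx":0,"wy":0,"wz":0},{"tx":-80,"ty":-136,"tz":0,"wx":0,"wy":0,"wz":0},{"tx":-100,"ty":-170,"tz":0,"wx":0,"wy":0,"wz":0},{"tx":-120,"ty":-200,"tz":0,"wx":0,"wy":0,"wz":0},{"tx":-120,"ty":-200,"tz":0,"wx":0,"wy":0,"wz":0},{"tx":-120,"ty":-200,"tz":0,"wx":0,"wy":0,"wz":0}]'
python3 - <<'E'
from h import *
import pickle
goto([640,-23,420])
W=snapshot("wrist");pickle.dump(W,open("w1.pkl","wb"));cv2.imwrite("pics/w1.png",W["pixels"]);print(W["xyz"],rot(W["orientation"])[:,2])
E
```

```text
time_s: 1.83
position: [636.5, -18.1, 421.1]
tcp_rot: [-0.0, -0.015, 1.0, 0.0]
ft_force: [-0.6, 0.5, -0.7]
opening: 1.001
gripper_force: 0.0
now [636.5 -18.1 421.1] shift [-3.3 -5.   1.1] turn [ 0.  -0.  -0.3]
[567.1 -19.4 391.1] [ 0.3  0.  -1. ]
```

View pics/w1.png

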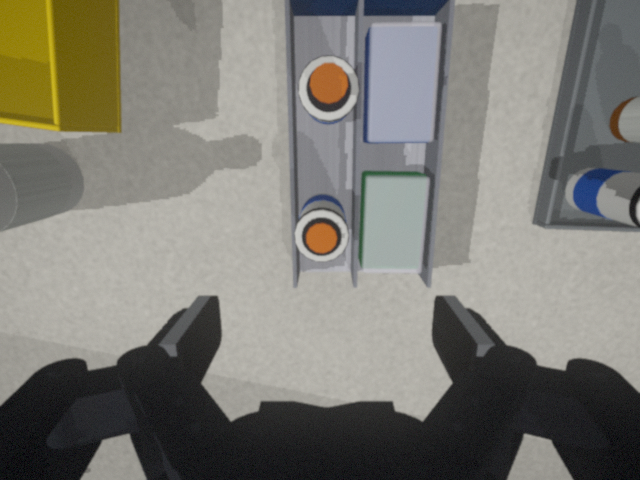

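The wrist view shows the used disc at (321,237), the old disc at (329,83), and the wall ends at (295,287), (354,287) and (432,287). The stop's inner edge is near row 13.

Run:
```python
from h import *
import pickle
W=pickle.load(open("w1.pkl","rb"));T,S=pickle.load(open("cam0.pkl","rb"))
print([c.tolist() for c,_ in orange(W["pixels"])])
for k,tp,w,z in (("used",(348,196),(321,237),106.5),("old",(349.7,255.7),(329,83),131)):
    print(k,tri((W,w),(T,tp)),atz(W,w,z),atz(T,tp,z))
print("wall ends",[atz(W,u,51) for u in ((296,287),(354,287),(431,287))], "stop inner",atz(W,(300,13),51),atz(W,(350,13),51), "wall L at top",atz(W,(292,14),51),atz(W,(358,14),51))
```

```text
[[328.4, 83.2], [321.1, 237.6]]
used (array([642.1, -21.1, 126. ]), np.float64(0.18287438970492254)) [647.8 -21.2 106.5] [647.9 -23.1 106.5]
old (array([532.5, -19.5, 132.2]), np.float64(0.9782556582112121)) [532.7 -18.6 131. ] [532.4 -20.5 131. ]
wall ends [array([717.9, -45.9,  51. ]), array([716.1,  14. ,  51. ]), array([713.6,  93.4,  51. ])] stop inner [468.5 -44.5  51. ] [467.1  -2.5  51. ] wall L at top [469.4 -51.2  51. ] [467.7   4.3  51. ]
```

```bash
python3 -c "
from h import *
goto([648,-22,237])"
```

```text
now [635.7 -16.8 421.1] shift [-12.4  -5.7 184.1] turn [ 0.  -0.1 -0.2]
```

```bash
python3 -m jog '[{"tx":-6,"ty":-3,"tz":35,"wx":0,"wy":0,"wz":0},{"tx":-12,"ty":-6,"tz":70,"wx":0,"wy":0,"wz":0},{"tx":-12,"ty":-6,"tz":105,"wx":0,"wy":0,"wz":0},{"tx":-12,"ty":-6,"tz":135,"wx":0,"wy":0,"wz":0},{"tx":-12,"ty":-6,"tz":160,"wx":0,"wy":0,"wz":0},{"tx":-12,"ty":-6,"tz":178,"wx":0,"wy":0,"wz":0},{"tx":-12,"ty":-6,"tz":184,"wx":0,"wy":0,"wz":0},{"tx":-12,"ty":-6,"tz":184,"wx":0,"wy":0,"wz":0},{"tx":-12,"ty":-6,"tz":184,"wx":0,"wy":0,"wz":0}]' - -;  python3 -m jog '[{"tx":0,"ty":0,"tz":0,"wx":0,"wy":0,"wz":0},{"tx":0,"ty":0,"tz":0,"wx":0,"wy":0,"wz":0},{"tx":0,"ty":0,"tz":0,"wx":0,"wy":0,"wz":0},{"tx":0,"ty":0,"tz":0,"wx":0,"wy":0,"wz":0},{"tx":0,"ty":0,"tz":0,"wx":0,"wy":0,"wz":0},{"tx":0,"ty":0,"tz":0,"wx":0,"wy":0,"wz":0},{"tx":0,"ty":0,"tz":0,"wx":0,"wy":0,"wz":0},{"tx":0,"ty":0,"tz":0,"wx":0,"wy":0,"wz":0}]' 0 40
```

```text
time_s: 2.63
position: [647.9, -21.0, 238.5]
tcp_rot: [0.0, -0.017, 1.0, -0.0]
ft_force: [0.6, 0.8, -0.5]
opening: 0.999
gripper_force: 0.0
time_s: 3.3
position: [648.5, -22.0, 239.2]
tcp_rot: [0.001, -0.017, 1.0, -0.0]
ft_force: [-1.0, 0.1, 6.2]
opening: 0.525
gripper_force: 40.9
```

```bash
python3 -m jog '[{"tx":0,"ty":0,"tz":-20,"wx":0,"wy":0,"wz":0},{"tx":0,"ty":0,"tz":-50,"wx":0,"wy":0,"wz":0},{"tx":0,"ty":0,"tz":-85,"wx":0,"wy":0,"wz":0},{"tx":0,"ty":0,"tz":-120,"wx":0,"wy":0,"wz":0},{"tx":0,"ty":0,"tz":-130,"wx":0,"wy":0,"wz":0},{"tx":0,"ty":0,"tz":-130,"wx":0,"wy":0,"wz":0}]' ; python3 -c "
from h import *
goto([487,-302,369])"
```

```text
time_s: 3.8
position: [649.1, -22.1, 371.6]
tcp_rot: [0.004, -0.017, 1.0, -0.001]
ft_force: [0.2, 0.6, -2.4]
opening: 0.53
gripper_force: 41.6
now [649.1 -22.1 371.6] shift [ 171.4 -274.3    1.7] turn [-0.1  0.4 -0.1]
```

```bash
python3 -m jog '[{"tx":15,"ty":-24,"tz":0,"wx":0,"wy":0,"wz":0},{"tx":34,"ty":-55,"tz":0,"wx":0,"wy":0,"wz":0},{"tx":54,"ty":-86,"tz":0,"wx":0,"wy":0,"wz":0},{"tx":74,"ty":-118,"tz":0,"wx":0,"wy":0,"wz":0},{"tx":94,"ty":-150,"tz":0,"wx":0,"wy":0,"wz":0},{"tx":114,"ty":-182,"tz":0,"wx":0,"wy":0,"wz":0},{"tx":134,"ty":-214,"tz":0,"wx":0,"wy":0,"wz":0},{"tx":152,"ty":-244,"tz":0,"wx":0,"wy":0,"wz":0},{"tx":166,"ty":-266,"tz":0,"wx":0,"wy":0,"wz":0},{"tx":171,"ty":-274,"tz":0,"wx":0,"wy":0,"wz":0}]'
python3 - <<'E'
from h import *
T=snapshot("top");cv2.imwrite("pics/t2.png",T["pixels"][130:400,250:640])
goto([487,-302,277])
E
```

```text
time_s: 4.63
position: [483.6, -304.0, 365.3]
tcp_rot: [-0.002, -0.015, 1.0, 0.001]
ft_force: [0.3, 0.3, -2.2]
opening: 0.527
gripper_force: 41.8
now [ 483.8 -304.   365.5] shift [-3.6  1.8 88.5] turn [ 0.1 -0.2 -0.3]
```

View pics/t2.png

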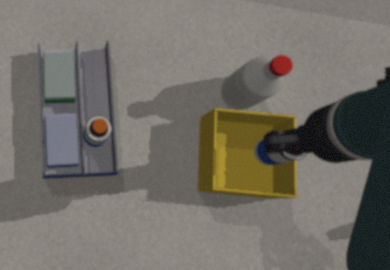

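The used cartridge hangs over the bin. Its base is near crop (263,152) and the bin mouth is centred near (250,153), which fits once parallax is allowed for. I'll lower it and release.

```bash
python3 -m jog '[{"tx":0,"ty":0,"tz":20,"wx":0,"wy":0,"wz":0},{"tx":-2,"ty":1,"tz":45,"wx":0,"wy":0,"wz":0},{"tx":-4,"ty":2,"tz":70,"wx":0,"wy":0,"wz":0},{"tx":-4,"ty":2,"tz":88,"wx":0,"wy":0,"wz":0},{"tx":-4,"ty":2,"tz":92,"wx":0,"wy":0,"wz":0},{"tx":-4,"ty":2,"tz":92,"wx":0,"wy":0,"wz":0}]' ; python3 -m jog '[{"tx":0,"ty":0,"tz":0,"wx":0,"wy":0,"wz":0},{"tx":0,"ty":0,"tz":0,"wx":0,"wy":0,"wz":0},{"tx":0,"ty":0,"tz":0,"wx":0,"wy":0,"wz":0},{"tx":0,"ty":0,"tz":0,"wx":0,"wy":0,"wz":0},{"tx":0,"ty":0,"tz":0,"wx":0,"wy":0,"wz":0},{"tx":0,"ty":0,"tz":0,"wx":0,"wy":0,"wz":0}]' 1; python3 -m jog '[{"tx":0,"ty":0,"tz":-25,"wx":0,"wy":0,"wz":0},{"tx":0,"ty":0,"tz":-60,"wx":0,"wy":0,"wz":0},{"tx":0,"ty":0,"tz":-100,"wx":0,"wy":0,"wz":0},{"tx":0,"ty":0,"tz":-110,"wx":0,"wy":0,"wz":0},{"tx":0,"ty":0,"tz":-110,"wx":0,"wy":0,"wz":0}]';  python3 - <<'E'
from h import *
goto([532.5,-20.5,380])
E
```

```text
time_s: 5.18
position: [489.6, -297.6, 273.4]
tcp_rot: [-0.002, -0.017, 1.0, 0.002]
ft_force: [-0.1, 0.0, -1.8]
opening: 0.53
gripper_force: 41.8
time_s: 5.68
position: [490.2, -299.5, 276.4]
tcp_rot: [0.0, -0.017, 1.0, -0.0]
ft_force: [-0.2, 0.2, 0.2]
opening: 1.002
gripper_force: 0.0
time_s: 6.1
position: [491.3, -300.3, 390.1]
tcp_rot: [0.003, -0.017, 1.0, -0.003]
ft_force: [0.0, -0.4, 0.4]
opening: 0.998
gripper_force: 0.0
now [ 491.3 -300.3  390.1] shift [-50.5 278.3   8.9] turn [-0.3  0.4 -0.1]
```

```bash
python3 -m jog '[{"tx":-5,"ty":26,"tz":0,"wx":0,"wy":0,"wz":0},{"tx":-11,"ty":62,"tz":0,"wx":0,"wy":0,"wz":0},{"tx":-18,"ty":98,"tz":0,"wx":0,"wy":0,"wz":0},{"tx":-24,"ty":134,"tz":0,"wx":0,"wy":0,"wz":0},{"tx":-31,"ty":170,"tz":0,"wx":0,"wy":0,"wz":0},{"tx":-37,"ty":206,"tz":0,"wx":0,"wy":0,"wz":0},{"tx":-44,"ty":242,"tz":0,"wx":0,"wy":0,"wz":0},{"tx":-50,"ty":272,"tz":0,"wx":0,"wy":0,"wz":0},{"tx":-50,"ty":278,"tz":0,"wx":0,"wy":0,"wz":0},{"tx":-50,"ty":278,"tz":0,"wx":0,"wy":0,"wz":0}]'
python3 - <<'E'
from h import *
S=snapshot("side");cv2.imwrite("pics/s2.png",S["pixels"][190:400,180:500])
W=snapshot("wrist");cv2.imwrite("pics/w2.png",W["pixels"]);T=snapshot("top")
print([(c.tolist(),st.tolist()) for s in (W,T) for c,st in orange(s["pixels"])])
for c,st in orange(W["pixels"]): print(c,atz(W,c,131))
goto([532.5,-20.5,237])
E
```

```text
time_s: 6.93
position: [530.2, -17.9, 384.5]
tcp_rot: [-0.001, -0.018, 1.0, 0.0]
ft_force: [0.5, -0.6, -1.0]
opening: 1.002
gripper_force: 0.0
[([618.5, 230.8], [613, 217, 16, 32, 186]), ([325.4, 248.0], [307, 229, 38, 39, 1109]), ([190.3, 213.3], [183, 207, 15, 14, 164]), ([185.4, 258.5], [179, 248, 13, 20, 165]), ([348.8, 256.6], [342, 249, 15, 15, 153]), ([154.2, 295.6], [147, 289, 15, 15, 163]), ([92.7, 298.9], [86, 292, 15, 15, 176])]
[618.5 230.8] [512.7 170.6 131. ]
[325.4 248. ] [531.3 -18.9 131. ]
now [530.5 -20.7 385.1] shift [ -2.2   0.3 148.1] turn [-0.  -0.1 -0.1]
```

View pics/s2.png

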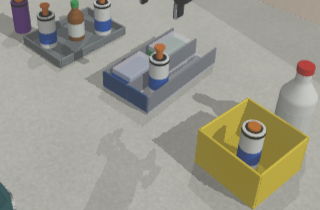

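The used cartridge stands in the bin at crop (252,140). The old one is alone in the lane at crop (159,65), plunger out. I'll grasp the old one next.

```bash
python3 -m jog '[{"tx":-1,"ty":0,"tz":30,"wx":0,"wy":0,"wz":0},{"tx":-2,"ty":0,"tz":60,"wx":0,"wy":0,"wz":0},{"tx":-2,"ty":0,"tz":90,"wx":0,"wy":0,"wz":0},{"tx":-2,"ty":0,"tz":115,"wx":0,"wy":0,"wz":0},{"tx":-2,"ty":0,"tz":133,"wx":0,"wy":0,"wz":0},{"tx":-2,"ty":0,"tz":142,"wx":0,"wy":0,"wz":0},{"tx":-2,"ty":0,"tz":145,"wx":0,"wy":0,"wz":0},{"tx":-2,"ty":0,"tz":145,"wx":0,"wy":0,"wz":0}]';  python3 -m jog '[{"tx":0,"ty":0,"tz":0,"wx":0,"wy":0,"wz":0},{"tx":0,"ty":0,"tz":0,"wx":0,"wy":0,"wz":0},{"tx":0,"ty":0,"tz":0,"wx":0,"wy":0,"wz":0},{"tx":0,"ty":0,"tz":0,"wx":0,"wy":0,"wz":0},{"tx":0,"ty":0,"tz":0,"wx":0,"wy":0,"wz":0},{"tx":0,"ty":0,"tz":0,"wx":0,"wy":0,"wz":0},{"tx":0,"ty":0,"tz":0,"wx":0,"wy":0,"wz":0},{"tx":0,"ty":0,"tz":0,"wx":0,"wy":0,"wz":0}]' 0 40; python3 -m jog '[{"tx":0,"ty":0,"tz":-3,"wx":0,"wy":0,"wz":0},{"tx":0,"ty":0,"tz":-6,"wx":0,"wy":0,"wz":0},{"tx":0,"ty":0,"tz":-6,"wx":0,"wy":0,"wz":0}]'
python3 -c "
from h import *
goto([485,-24,245])"
```

```text
time_s: 7.75
position: [532.8, -20.7, 240.4]
tcp_rot: [-0.0, -0.016, 1.0, -0.0]
ft_force: [0.7, 0.1, 0.3]
opening: 1.003
gripper_force: 0.0
time_s: 8.42
position: [533.3, -19.8, 242.0]
tcp_rot: [0.001, -0.017, 1.0, -0.0]
ft_force: [-1.4, -0.4, 5.0]
opening: 0.524
gripper_force: 40.3
time_s: 8.67
position: [533.0, -19.7, 247.4]
tcp_rot: [0.0, -0.017, 1.0, -0.0]
ft_force: [0.4, 0.2, -1.2]
opening: 0.53
gripper_force: 41.0
now [533.  -19.7 247.4] shift [48.1 -2.7  2.4] turn [-0.   0.1 -0.1]
```

```bash
python3 -m jog '[{"tx":8,"ty":0,"tz":0,"wx":0,"wy":0,"wz":0},{"tx":16,"ty":-1,"tz":0,"wx":0,"wy":0,"wz":0},{"tx":24,"ty":-2,"tz":0,"wx":0,"wy":0,"wz":0},{"tx":32,"ty":-3,"tz":0,"wx":0,"wy":0,"wz":0},{"tx":40,"ty":-3,"tz":0,"wx":0,"wy":0,"wz":0},{"tx":45,"ty":-3,"tz":0,"wx":0,"wy":0,"wz":0},{"tx":48,"ty":-3,"tz":0,"wx":0,"wy":0,"wz":0},{"tx":48,"ty":-3,"tz":0,"wx":0,"wy":0,"wz":0},{"tx":48,"ty":-3,"tz":0,"wx":0,"wy":0,"wz":0}]'
python3 - <<'E'
from h import *
S=snapshot("side");T=snapshot("top");W=snapshot("wrist")
a=cv2.resize(S["pixels"][215:305,275:375],None,fx=4,fy=4,interpolation=cv2.INTER_CUBIC)
b=cv2.resize(W["pixels"][100:400,150:550],None,fx=1,fy=1)
o=np.zeros((360,800,3),np.uint8);o[:,:400]=a;o[:300,400:]=b;cv2.imwrite("pics/c3.png",o)
E
```

```text
time_s: 9.42
position: [485.1, -24.4, 246.8]
tcp_rot: [0.0, -0.017, 1.0, -0.0]
ft_force: [-0.2, 0.1, -2.0]
opening: 0.523
gripper_force: 41.0
```

View pics/c3.png

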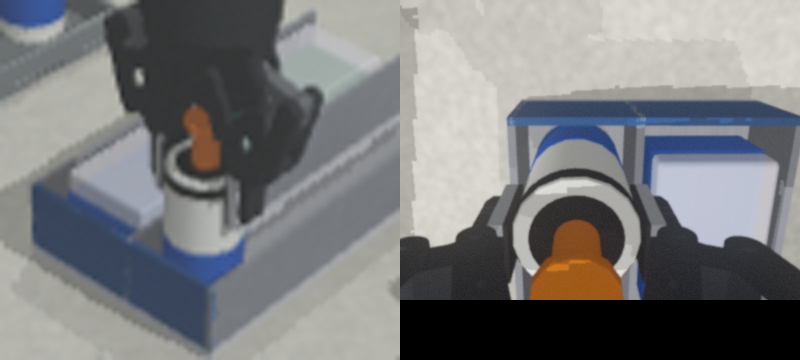

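Wrist crop: the cartridge is upright with its base close to the stop, whose inner top edge is near full-frame (325,224). I'll compute the remaining gap.

```bash
python3 - <<'E'
from h import *
W=snapshot("wrist")
print("stop top inner",atz(W,(280,224),51),atz(W,(325,224),51),atz(W,(370,224),51),"outer",atz(W,(325,201),51))
E
python3 -m jog '[{"tx":1,"ty":0,"tz":0,"wx":0,"wy":0,"wz":0},{"tx":2,"ty":0,"tz":0,"wx":0,"wy":0,"wz":0},{"tx":2,"ty":0,"tz":0,"wx":0,"wy":0,"wz":0}]'
```

```text
stop top inner [457.4 -46.6  51. ] [456.7 -25.1  51. ] [456.   -3.6  51. ] outer [445.6 -25.5  51. ]
time_s: 9.87
position: [482.7, -24.4, 246.6]
tcp_rot: [-0.0, -0.017, 1.0, -0.0]
ft_force: [-0.5, -0.8, -1.6]
opening: 0.529
gripper_force: 41.0
```

```bash
python3 -m jog '[{"tx":0,"ty":0,"tz":2,"wx":0,"wy":0,"wz":0},{"tx":0,"ty":0,"tz":4,"wx":0,"wy":0,"wz":0},{"tx":0,"ty":0,"tz":5.5,"wx":0,"wy":0,"wz":0},{"tx":0,"ty":0,"tz":5.5,"wx":0,"wy":0,"wz":0},{"tx":0,"ty":0,"tz":5.5,"wx":0,"wy":0,"wz":0}]'; python3 -m jog '[{"tx":0,"ty":0,"tz":0,"wx":0,"wy":0,"wz":0},{"tx":0,"ty":0,"tz":0,"wx":0,"wy":0,"wz":0},{"tx":0,"ty":0,"tz":0,"wx":0,"wy":0,"wz":0},{"tx":0,"ty":0,"tz":0,"wx":0,"wy":0,"wz":0},{"tx":0,"ty":0,"tz":0,"wx":0,"wy":0,"wz":0},{"tx":0,"ty":0,"tz":0,"wx":0,"wy":0,"wz":0}]' 1; python3 -m jog '[{"tx":0,"ty":0,"tz":-15,"wx":0,"wy":0,"wz":0},{"tx":0,"ty":0,"tz":-40,"wx":0,"wy":0,"wz":0},{"tx":0,"ty":0,"tz":-75,"wx":0,"wy":0,"wz":0},{"tx":0,"ty":0,"tz":-110,"wx":0,"wy":0,"wz":0},{"tx":0,"ty":0,"tz":-145,"wx":0,"wy":0,"wz":0},{"tx":0,"ty":0,"tz":-160,"wx":0,"wy":0,"wz":0},{"tx":0,"ty":0,"tz":-160,"wx":0,"wy":0,"wz":0}]';  python3 - <<'E'
from h import *
W=snapshot("wrist")
for c,st in orange(W["pixels"]): print(c,st,atz(W,c,131))
goto([613,259,400])
E
```

```text
time_s: 10.28
position: [483.0, -24.4, 242.0]
tcp_rot: [0.0, -0.017, 1.0, -0.0]
ft_force: [-2.1, 0.2, 11.1]
opening: 0.527
gripper_force: 42.4
time_s: 10.78
position: [482.9, -24.4, 241.0]
tcp_rot: [-0.0, -0.017, 1.0, -0.0]
ft_force: [0.1, -0.2, 0.0]
opening: 0.999
gripper_force: 0.0
time_s: 11.37
position: [484.4, -24.6, 405.4]
tcp_rot: [0.004, -0.017, 1.0, -0.001]
ft_force: [-0.2, 1.0, 0.3]
opening: 1.003
gripper_force: 0.0
[327.7 229.8] [310 213  36  35 953] [481.  -23.3 131. ]
[599.2 261.6] [594 250  15  27 131] [498.1 174.4 131. ]
[636.8 286.7] [633 274   7  26 115] [516.7 207.2 131. ]
[636.1 375.2] [632 367   8  18 103] [593.2 228.2 131. ]
now [483.6 -24.5 403.1] shift [-138.8  279.     3.4] turn [-0.1  0.3 -0.1]
```

```bash
python3 -m jog '[{"tx":-14,"ty":28,"tz":0,"wx":0,"wy":0,"wz":0},{"tx":-30,"ty":60,"tz":0,"wx":0,"wy":0,"wz":0},{"tx":-47,"ty":95,"tz":0,"wx":0,"wy":0,"wz":0},{"tx":-64,"ty":130,"tz":0,"wx":0,"wy":0,"wz":0},{"tx":-81,"ty":165,"tz":0,"wx":0,"wy":0,"wz":0},{"tx":-98,"ty":200,"tz":0,"wx":0,"wy":0,"wz":0},{"tx":-115,"ty":235,"tz":0,"wx":0,"wy":0,"wz":0},{"tx":-130,"ty":265,"tz":0,"wx":0,"wy":0,"wz":0},{"tx":-139,"ty":279,"tz":0,"wx":0,"wy":0,"wz":0},{"tx":-139,"ty":279,"tz":0,"wx":0,"wy":0,"wz":0}]'
python3 - <<'E'
from h import *
import pickle
W=snapshot("wrist");T,S=pickle.load(open("cam0.pkl","rb"));cv2.imwrite("pics/w3.png",W["pixels"])
for c,st in orange(W["pixels"]): print(c,st,atz(W,c,130),tri((W,c),(T,(190,213)))[0],tri((W,c),(T,(154.5,295.7)))[0])
goto([613,259,239])
E
```

```text
time_s: 12.25
position: [613.3, 262.4, 398.3]
tcp_rot: [-0.001, -0.018, 1.0, 0.0]
ft_force: [0.9, 0.1, 1.2]
opening: 0.998
gripper_force: 0.0
[425.2  14.9] [ 405    0   45   34 1206] [472.6 316.7 130. ] [547.6 229.  369.7] [468.3 319.6 114.8]
[587.9  24.1] [ 567    2   44   45 1076] [473.8 413.8 130. ] [548.3 205.4 417.9] [482.9 313.6 229.9]
[352.5 135.9] [337 108  45  54 882] [542.8 277.7 130. ] [558.5 245.1 273.3] [503.6 289.9 159.2]
[324.9 238.7] [307 221  37  36 991] [612.1 262.5 130. ] [615.4 262.5 118.2] [478.3 236.1 451.4]
now [612.5 260.5 398.4] shift [ -1.   -1.4 159.4] turn [-0.1 -0.2  0. ]
```

View pics/w3.png

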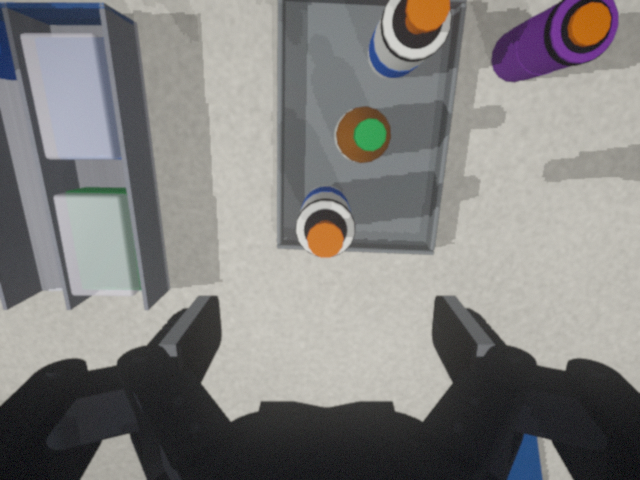

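This view shows the new cartridge at (325,239), the flask at (368,134), the second new one at (425,10) and the purple decoy at (590,25). The target is at about (612,261) in the world and clear on both sides, so I'll grasp it.

```bash
python3 -m jog '[{"tx":0,"ty":0,"tz":30,"wx":0,"wy":0,"wz":0},{"tx":0,"ty":0,"tz":65,"wx":0,"wy":0,"wz":0},{"tx":0,"ty":0,"tz":100,"wx":0,"wy":0,"wz":0},{"tx":0,"ty":0,"tz":125,"wx":0,"wy":0,"wz":0},{"tx":0,"ty":0,"tz":145,"wx":0,"wy":0,"wz":0},{"tx":0,"ty":0,"tz":155,"wx":0,"wy":0,"wz":0},{"tx":0,"ty":0,"tz":159,"wx":0,"wy":0,"wz":0},{"tx":0,"ty":0,"tz":159,"wx":0,"wy":0,"wz":0}]';  python3 -m jog '[{"tx":0,"ty":0,"tz":0,"wx":0,"wy":0,"wz":0},{"tx":0,"ty":0,"tz":0,"wx":0,"wy":0,"wz":0},{"tx":0,"ty":0,"tz":0,"wx":0,"wy":0,"wz":0},{"tx":0,"ty":0,"tz":0,"wx":0,"wy":0,"wz":0},{"tx":0,"ty":0,"tz":0,"wx":0,"wy":0,"wz":0},{"tx":0,"ty":0,"tz":0,"wx":0,"wy":0,"wz":0},{"tx":0,"ty":0,"tz":0,"wx":0,"wy":0,"wz":0},{"tx":0,"ty":0,"tz":0,"wx":0,"wy":0,"wz":0}]' 0 40; python3 -m jog '[{"tx":0,"ty":0,"tz":-15,"wx":0,"wy":0,"wz":0},{"tx":0,"ty":0,"tz":-40,"wx":0,"wy":0,"wz":0},{"tx":0,"ty":0,"tz":-75,"wx":0,"wy":0,"wz":0},{"tx":0,"ty":0,"tz":-110,"wx":0,"wy":0,"wz":0},{"tx":0,"ty":0,"tz":-130,"wx":0,"wy":0,"wz":0},{"tx":0,"ty":0,"tz":-130,"wx":0,"wy":0,"wz":0}]'; python3 -c "
from h import *
goto([585,-21,370])"
```

```text
time_s: 12.97
position: [612.0, 258.2, 241.2]
tcp_rot: [-0.001, -0.016, 1.0, -0.0]
ft_force: [0.6, -0.7, 1.0]
opening: 0.999
gripper_force: 0.0
time_s: 13.63
position: [613.2, 259.4, 243.8]
tcp_rot: [0.001, -0.017, 1.0, 0.0]
ft_force: [-1.2, 0.4, 6.6]
opening: 0.527
gripper_force: 40.2
time_s: 14.13
position: [614.1, 259.7, 378.1]
tcp_rot: [0.005, -0.017, 1.0, 0.001]
ft_force: [1.3, 1.2, -0.7]
opening: 0.525
gripper_force: 41.4
now [614.1 259.7 378.1] shift [  38.6 -279.5    7.1] turn [ 0.1  0.5 -0.1]
```

```bash
python3 -m jog '[{"tx":8,"ty":-24,"tz":0,"wx":0,"wy":0,"wz":0},{"tx":18,"ty":-56,"tz":0,"wx":0,"wy":0,"wz":0},{"tx":29,"ty":-90,"tz":0,"wx":0,"wy":0,"wz":0},{"tx":40,"ty":-125,"tz":0,"wx":0,"wy":0,"wz":0},{"tx":51,"ty":-160,"tz":0,"wx":0,"wy":0,"wz":0},{"tx":62,"ty":-195,"tz":0,"wx":0,"wy":0,"wz":0},{"tx":74,"ty":-230,"tz":0,"wx":0,"wy":0,"wz":0},{"tx":85,"ty":-262,"tz":0,"wx":0,"wy":0,"wz":0},{"tx":90,"ty":-280,"tz":0,"wx":0,"wy":0,"wz":0},{"tx":90,"ty":-280,"tz":0,"wx":0,"wy":0,"wz":0}]'; python3 -m jog '[{"tx":0,"ty":0,"tz":0,"wx":0,"wy":0,"wz":0},{"tx":0,"ty":0,"tz":0,"wx":0,"wy":0,"wz":0}]'
python3 - <<'E'
from h import *
W=snapshot("wrist")
for c,st in orange(W["pixels"]): print(c,st[:4],atz(W,c,131))
goto([533.5,-23,243])
E
```

```text
time_s: 14.97
position: [530.3, -26.9, 370.9]
tcp_rot: [-0.002, -0.015, 1.0, -0.001]
ft_force: [-0.3, 0.0, -1.3]
opening: 0.528
gripper_force: 41.7
time_s: 15.13
position: [531.7, -23.3, 371.4]
tcp_rot: [-0.001, -0.017, 1.0, 0.0]
ft_force: [-0.1, 0.7, -2.2]
opening: 0.53
gripper_force: 41.7
[327.3 170.5] [306 149  44  44] [481.4 -23.3 131. ]
[633.1 232.8] [628 217  12  34] [512.7 164.9 131. ]
[324.1 368.8] [279 319  89  89] [615.5 -20.9 131. ]
now [531.9 -23.  371.6] shift [ -1.7  -0.2 128.6] turn [ 0.  -0.1 -0.1]
```

```bash
python3 -m jog '[{"tx":-1.5,"ty":0,"tz":20,"wx":0,"wy":0,"wz":0},{"tx":-1.5,"ty":0,"tz":45,"wx":0,"wy":0,"wz":0},{"tx":-1.5,"ty":0,"tz":65,"wx":0,"wy":0,"wz":0},{"tx":-1.5,"ty":0,"tz":80,"wx":0,"wy":0,"wz":0},{"tx":-1.5,"ty":0,"tz":95,"wx":0,"wy":0,"wz":0},{"tx":-1.5,"ty":0,"tz":107,"wx":0,"wy":0,"wz":0},{"tx":-1.5,"ty":0,"tz":116,"wx":0,"wy":0,"wz":0},{"tx":-1.5,"ty":0,"tz":122,"wx":0,"wy":0,"wz":0},{"tx":-1.5,"ty":0,"tz":124,"wx":0,"wy":0,"wz":0},{"tx":-1.5,"ty":0,"tz":124,"wx":0,"wy":0,"wz":0}]'; python3 -m jog '[{"tx":0,"ty":0,"tz":1,"wx":0,"wy":0,"wz":0},{"tx":0,"ty":0,"tz":2,"wx":0,"wy":0,"wz":0},{"tx":0,"ty":0,"tz":2,"wx":0,"wy":0,"wz":0}]'
```

```text
time_s: 16.02
position: [533.5, -23.3, 247.9]
tcp_rot: [-0.0, -0.017, 1.0, 0.0]
ft_force: [0.2, 0.7, -1.9]
opening: 0.524
gripper_force: 41.7
time_s: 16.27
position: [533.7, -23.8, 246.6]
tcp_rot: [0.0, -0.017, 1.0, -0.0]
ft_force: [-1.2, 0.0, -1.3]
opening: 0.528
gripper_force: 41.7
```

```bash
python3 -m jog '[{"tx":0,"ty":0,"tz":1,"wx":0,"wy":0,"wz":0},{"tx":0,"ty":0,"tz":2,"wx":0,"wy":0,"wz":0},{"tx":0,"ty":0,"tz":2.5,"wx":0,"wy":0,"wz":0},{"tx":0,"ty":0,"tz":2.5,"wx":0,"wy":0,"wz":0}]'
```

```text
time_s: 16.6
position: [533.9, -23.8, 244.8]
tcp_rot: [0.001, -0.017, 1.0, -0.0]
ft_force: [-1.4, 1.6, 7.7]
opening: 0.526
gripper_force: 42.5
```

Contact with the floor. I'll release, retreat and go above the second new cartridge.

```bash
python3 -m jog '[{"tx":0,"ty":0,"tz":0,"wx":0,"wy":0,"wz":0},{"tx":0,"ty":0,"tz":0,"wx":0,"wy":0,"wz":0},{"tx":0,"ty":0,"tz":0,"wx":0,"wy":0,"wz":0},{"tx":0,"ty":0,"tz":0,"wx":0,"wy":0,"wz":0},{"tx":0,"ty":0,"tz":0,"wx":0,"wy":0,"wz":0},{"tx":0,"ty":0,"tz":0,"wx":0,"wy":0,"wz":0}]' 1; python3 -m jog '[{"tx":0,"ty":0,"tz":-15,"wx":0,"wy":0,"wz":0},{"tx":0,"ty":0,"tz":-40,"wx":0,"wy":0,"wz":0},{"tx":0,"ty":0,"tz":-75,"wx":0,"wy":0,"wz":0},{"tx":0,"ty":0,"tz":-110,"wx":0,"wy":0,"wz":0},{"tx":0,"ty":0,"tz":-145,"wx":0,"wy":0,"wz":0},{"tx":0,"ty":0,"tz":-158,"wx":0,"wy":0,"wz":0},{"tx":0,"ty":0,"tz":-158,"wx":0,"wy":0,"wz":0}]';  python3 - <<'E'
from h import *
W=snapshot("wrist")
for c,st in orange(W["pixels"]): print(c,st[:4],atz(W,c,131))
goto([470,317,400])
E
```

```text
time_s: 17.1
position: [533.4, -23.8, 243.6]
tcp_rot: [-0.0, -0.017, 1.0, -0.0]
ft_force: [-0.7, -0.7, -0.3]
opening: 1.003
gripper_force: 0.0
time_s: 17.68
position: [534.8, -23.9, 405.9]
tcp_rot: [0.004, -0.017, 1.0, -0.001]
ft_force: [2.2, -0.4, -0.8]
opening: 1.002
gripper_force: 0.0
[329.1 157.8] [310 139  39  39] [481.6 -23.4 131. ]
[610.  216.9] [605 204  16  30] [515.3 174.9 131. ]
[329.6 231.3] [312 214  36  35] [532.6 -21.2 131. ]
now [534.  -23.8 403.5] shift [ 52.6 342.8   2.9] turn [-0.1  0.2 -0.1]
```

```bash
python3 -m jog '[{"tx":4,"ty":26,"tz":0,"wx":0,"wy":0,"wz":0},{"tx":10,"ty":64,"tz":0,"wx":0,"wy":0,"wz":0},{"tx":16,"ty":104,"tz":0,"wx":0,"wy":0,"wz":0},{"tx":22,"ty":144,"tz":0,"wx":0,"wy":0,"wz":0},{"tx":28,"ty":184,"tz":0,"wx":0,"wy":0,"wz":0},{"tx":34,"ty":224,"tz":0,"wx":0,"wy":0,"wz":0},{"tx":40,"ty":264,"tz":0,"wx":0,"wy":0,"wz":0},{"tx":46,"ty":304,"tz":0,"wx":0,"wy":0,"wz":0},{"tx":51,"ty":332,"tz":0,"wx":0,"wy":0,"wz":0},{"tx":53,"ty":343,"tz":0,"wx":0,"wy":0,"wz":0}]'; python3 -m jog '[{"tx":0,"ty":0,"tz":0,"wx":0,"wy":0,"wz":0},{"tx":0,"ty":0,"tz":0,"wx":0,"wy":0,"wz":0}]'
python3 - <<'E'
from h import *
W=snapshot("wrist");cv2.imwrite("pics/w4.png",W["pixels"])
for c,st in orange(W["pixels"]): print(c,st[:4],atz(W,c,130),tri((W,c),(__import__("pickle").load(open("cam0.pkl","rb"))[0],(154.5,295.7)))[0])
goto([470,317,241])
E
```

```text
time_s: 18.57
position: [467.3, 320.5, 399.5]
tcp_rot: [-0.002, -0.018, 1.0, -0.0]
ft_force: [0.4, -0.0, 0.2]
opening: 0.999
gripper_force: 0.0
time_s: 18.73
position: [468.5, 317.0, 400.1]
tcp_rot: [-0.001, -0.017, 1.0, -0.001]
ft_force: [0.1, -0.2, -0.3]
opening: 0.999
gripper_force: 0.0
[475.9 229.5] [459 214  35  33] [457.4 421.  130. ] [419.8 270.2 382. ]
[327.9 235.8] [310 219  37  36] [465.6 318.4 130. ] [468.6 318.3 117.7]
[285.4 292.4] [272 277  39  35] [509.7 288.9 130. ] [465.9 293.1 210.6]
[307.5 300.4] [300 292  15  16] [515.5 305.2 130. ] [469.1 299.6 204.8]
now [468.9 316.3 400.4] shift [ -1.5   1.  159.4] turn [-0.1 -0.1 -0.1]
```

```bash
python3 -m jog '[{"tx":1,"ty":1,"tz":30,"wx":0,"wy":0,"wz":0},{"tx":2,"ty":1,"tz":65,"wx":0,"wy":0,"wz":0},{"tx":2,"ty":1,"tz":100,"wx":0,"wy":0,"wz":0},{"tx":2,"ty":1,"tz":125,"wx":0,"wy":0,"wz":0},{"tx":2,"ty":1,"tz":145,"wx":0,"wy":0,"wz":0},{"tx":2,"ty":1,"tz":154,"wx":0,"wy":0,"wz":0},{"tx":2,"ty":1,"tz":158,"wx":0,"wy":0,"wz":0},{"tx":2,"ty":1,"tz":158,"wx":0,"wy":0,"wz":0}]';  python3 -m jog '[{"tx":0,"ty":0,"tz":0,"wx":0,"wy":0,"wz":0},{"tx":0,"ty":0,"tz":0,"wx":0,"wy":0,"wz":0},{"tx":0,"ty":0,"tz":0,"wx":0,"wy":0,"wz":0},{"tx":0,"ty":0,"tz":0,"wx":0,"wy":0,"wz":0},{"tx":0,"ty":0,"tz":0,"wx":0,"wy":0,"wz":0},{"tx":0,"ty":0,"tz":0,"wx":0,"wy":0,"wz":0},{"tx":0,"ty":0,"tz":0,"wx":0,"wy":0,"wz":0},{"tx":0,"ty":0,"tz":0,"wx":0,"wy":0,"wz":0}]' 0 40; python3 -m jog '[{"tx":0,"ty":0,"tz":-15,"wx":0,"wy":0,"wz":0},{"tx":0,"ty":0,"tz":-40,"wx":0,"wy":0,"wz":0},{"tx":0,"ty":0,"tz":-75,"wx":0,"wy":0,"wz":0},{"tx":0,"ty":0,"tz":-110,"wx":0,"wy":0,"wz":0},{"tx":0,"ty":0,"tz":-140,"wx":0,"wy":0,"wz":0},{"tx":0,"ty":0,"tz":-150,"wx":0,"wy":0,"wz":0},{"tx":0,"ty":0,"tz":-150,"wx":0,"wy":0,"wz":0}]'; python3 -c "
from h import *
goto([584.5,-21.5,392])"
```

```text
time_s: 19.45
position: [467.3, 317.2, 243.3]
tcp_rot: [-0.001, -0.016, 1.0, -0.0]
ft_force: [-0.7, 0.1, 1.0]
opening: 0.999
gripper_force: 0.0
time_s: 20.12
position: [467.5, 318.4, 245.2]
tcp_rot: [0.001, -0.017, 1.0, 0.0]
ft_force: [-0.7, -0.9, 5.5]
opening: 0.526
gripper_force: 40.2
time_s: 20.7
position: [467.8, 318.8, 397.1]
tcp_rot: [0.003, -0.017, 1.0, 0.002]
ft_force: [0.4, -0.1, -1.5]
opening: 0.53
gripper_force: 41.3
now [467.8 318.8 397.1] shift [-105.2 -344.1    4.8] turn [ 0.2  0.4 -0.1]
```

```bash
python3 -m jog '[{"tx":-8,"ty":-26,"tz":0,"wx":0,"wy":0,"wz":0},{"tx":-20,"ty":-64,"tz":0,"wx":0,"wy":0,"wz":0},{"tx":-31,"ty":-102,"tz":0,"wx":0,"wy":0,"wz":0},{"tx":-43,"ty":-140,"tz":0,"wx":0,"wy":0,"wz":0},{"tx":-55,"ty":-178,"tz":0,"wx":0,"wy":0,"wz":0},{"tx":-66,"ty":-216,"tz":0,"wx":0,"wy":0,"wz":0},{"tx":-78,"ty":-254,"tz":0,"wx":0,"wy":0,"wz":0},{"tx":-90,"ty":-292,"tz":0,"wx":0,"wy":0,"wz":0},{"tx":-100,"ty":-326,"tz":0,"wx":0,"wy":0,"wz":0},{"tx":-105,"ty":-344,"tz":0,"wx":0,"wy":0,"wz":0}]'; python3 -m jog '[{"tx":0,"ty":0,"tz":0,"wx":0,"wy":0,"wz":0},{"tx":0,"ty":0,"tz":0,"wx":0,"wy":0,"wz":0},{"tx":0,"ty":0,"tz":0,"wx":0,"wy":0,"wz":0}]'
python3 - <<'E'
from h import *
W=snapshot("wrist")
for c,st in orange(W["pixels"]): print(c,st[:4],atz(W,c,131))
goto([584.5,-21.5,246])
E
```

```text
time_s: 21.53
position: [583.8, -25.8, 391.2]
tcp_rot: [-0.001, -0.016, 1.0, -0.001]
ft_force: [0.1, 0.5, -1.0]
opening: 0.523
gripper_force: 41.5
time_s: 21.78
position: [582.6, -21.5, 391.9]
tcp_rot: [-0.002, -0.017, 1.0, 0.001]
ft_force: [0.0, 0.6, -1.6]
opening: 0.527
gripper_force: 41.5
[326.8  83.9] [306  62  43  45] [482.3 -23.4 131. ]
[327.6 169.9] [308 150  40  40] [533.1 -21.1 131. ]
[628.5 176.7] [622 160  18  38] [530.9 172.4 131. ]
[327.6 365.4] [285 316  86  92] [677.4 -16.1 131. ]
now [582.6 -21.1 392.3] shift [ -2.3  -0.6 146.3] turn [ 0.1 -0.2 -0. ]
```

```bash
python3 -m jog '[{"tx":-2,"ty":0,"tz":20,"wx":0,"wy":0,"wz":0},{"tx":-2,"ty":0,"tz":45,"wx":0,"wy":0,"wz":0},{"tx":-2,"ty":0,"tz":70,"wx":0,"wy":0,"wz":0},{"tx":-2,"ty":0,"tz":90,"wx":0,"wy":0,"wz":0},{"tx":-2,"ty":0,"tz":107,"wx":0,"wy":0,"wz":0},{"tx":-2,"ty":0,"tz":121,"wx":0,"wy":0,"wz":0},{"tx":-2,"ty":0,"tz":132,"wx":0,"wy":0,"wz":0},{"tx":-2,"ty":0,"tz":139,"wx":0,"wy":0,"wz":0},{"tx":-2,"ty":0,"tz":143,"wx":0,"wy":0,"wz":0},{"tx":-2,"ty":0,"tz":143,"wx":0,"wy":0,"wz":0}]'; python3 -m jog '[{"tx":0,"ty":0,"tz":1,"wx":0,"wy":0,"wz":0},{"tx":0,"ty":0,"tz":2,"wx":0,"wy":0,"wz":0},{"tx":0,"ty":0,"tz":3,"wx":0,"wy":0,"wz":0},{"tx":0,"ty":0,"tz":3,"wx":0,"wy":0,"wz":0}]'
```

```text
time_s: 22.67
position: [585.2, -21.5, 250.2]
tcp_rot: [-0.0, -0.017, 1.0, 0.0]
ft_force: [-0.5, 0.6, -2.0]
opening: 0.524
gripper_force: 41.5
time_s: 23.0
position: [585.6, -22.1, 248.1]
tcp_rot: [0.0, -0.017, 1.0, -0.0]
ft_force: [-0.3, 0.5, -1.7]
opening: 0.523
gripper_force: 41.5
```

```bash
python3 -m jog '[{"tx":0.5,"ty":0,"tz":1,"wx":0,"wy":0,"wz":0},{"tx":1,"ty":0,"tz":2,"wx":0,"wy":0,"wz":0},{"tx":1,"ty":0,"tz":2.5,"wx":0,"wy":0,"wz":0},{"tx":1,"ty":0,"tz":2.5,"wx":0,"wy":0,"wz":0}]'
```

```text
time_s: 23.33
position: [584.8, -22.2, 246.2]
tcp_rot: [0.001, -0.017, 1.0, -0.0]
ft_force: [0.2, -0.5, 5.8]
opening: 0.528
gripper_force: 42.2
```

Floor contact again. I'll release, retreat and check.

```bash
python3 -m jog '[{"tx":0,"ty":0,"tz":0,"wx":0,"wy":0,"wz":0},{"tx":0,"ty":0,"tz":0,"wx":0,"wy":0,"wz":0},{"tx":0,"ty":0,"tz":0,"wx":0,"wy":0,"wz":0},{"tx":0,"ty":0,"tz":0,"wx":0,"wy":0,"wz":0},{"tx":0,"ty":0,"tz":0,"wx":0,"wy":0,"wz":0},{"tx":0,"ty":0,"tz":0,"wx":0,"wy":0,"wz":0}]' 1; python3 -m jog '[{"tx":0,"ty":0,"tz":-15,"wx":0,"wy":0,"wz":0},{"tx":0,"ty":0,"tz":-40,"wx":0,"wy":0,"wz":0},{"tx":0,"ty":0,"tz":-75,"wx":0,"wy":0,"wz":0},{"tx":0,"ty":0,"tz":-110,"wx":0,"wy":0,"wz":0},{"tx":0,"ty":0,"tz":-145,"wx":0,"wy":0,"wz":0},{"tx":0,"ty":0,"tz":-180,"wx":0,"wy":0,"wz":0},{"tx":0,"ty":0,"tz":-190,"wx":0,"wy":0,"wz":0},{"tx":0,"ty":0,"tz":-190,"wx":0,"wy":0,"wz":0}]';  python3 - <<'E'
from h import *
W=snapshot("wrist");S=snapshot("side")
C=[c for c,st in orange(W["pixels"])]
for c in C: print(c,atz(W,c,131))
for c,st in orange(S["pixels"]): print("side",c,st)
a=cv2.resize(S["pixels"][160:400,180:500],(400,300),interpolation=cv2.INTER_CUBIC);b=cv2.resize(S["pixels"][210:310,275:405],(400,308),interpolation=cv2.INTER_CUBIC)
w=W["pixels"][0:320,120:520]
o=np.zeros((600,800,3),np.uint8);o[:300,:400]=a;o[290:598,400:]=b;o[:290,400:]=w[:290];cv2.imwrite("pics/c5.png",o)
E
```

```text
time_s: 23.83
position: [584.4, -22.0, 245.1]
tcp_rot: [-0.0, -0.017, 1.0, -0.0]
ft_force: [1.1, 0.2, -0.0]
opening: 1.002
gripper_force: 0.0
time_s: 24.5
position: [585.5, -22.1, 439.0]
tcp_rot: [0.004, -0.017, 1.0, -0.001]
ft_force: [1.2, 0.1, -0.3]
opening: 1.002
gripper_force: 0.0
[328.9  83.9] [482.3 -23.3 131. ]
[329.3 156.6] [533.4 -21.1 131. ]
[595.6 168.6] [535.4 183.2 131. ]
[635.5 175.1] [539.2 215.1 131. ]
[325.4 220. ] [583.  -22.4 131. ]
side [181.  135.2] [152 117  58  34 916]
side [198.1 189.4] [194 188   9   4  29]
side [355.8 231.8] [351 227  10  13  71]
side [340.7 240. ] [336 234  10  15  85]
side [325.7 250. ] [321 244  10  15  93]
side [434.  316.4] [428 312  13  10 106]
```

View pics/c5.png

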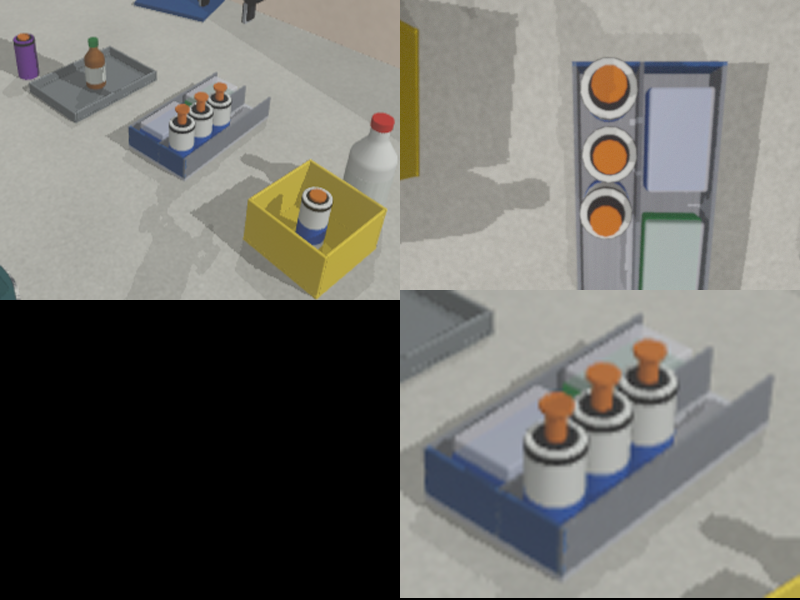

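The picture shows all three cartridges upright in a close row at the stop, about 50 mm apart centre to centre, with their plungers out. The used one is in the bin and the bystanders have not moved. The arm is clear.

```bash
python3 -c "
from rig import *
print(hand_in())"
```

```text
the job is handed in; nothing more can be done
None
```

The job is handed in: the used cartridge is in the bin, and the old one stands at the front stop with both new ones upright behind it, about 50 mm apart centre to centre and plungers out; no verdict came back.

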